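# Lock the battery cap of the bedside alarm unit

### The job

Lock the battery cap of the white bedside alarm unit: take the orange-handled flat-blade screwdriver from the tool stand, set its blade in the slot of the round yellow cap, push the sprung cap down a few millimetres and, keeping it pushed down, turn it clockwise (seen from above) until it stops. Then put the screwdriver back upright in the stand hole it came from, let go and move clear. Leave the blue-handled tool where it stands.

Things in the scene. Friction and masses are not known exactly. Their poses are not given: they have to be found in the camera images.
- driver: Orange flat-blade screwdriver, 100 g, upright in one of the two holes of a fixed grey stand. Origin: mid lower edge of the blade (15 mm above the table at start); z up the shaft. Blade 22 mm wide along x, 4 mm thick along y. 65 to 71 mm above the origin: round guard, 50 mm wide, that rests on the stand's top. 71 to 141 mm: square handle, 26 x 26 mm, flats facing x and y; grip either pair.
- spare: The other upright tool: same guard and handle but blue, round pin for a blade; leave it alone. Origin at its tip, z up. The stand holding both is 80 x 180 mm, 80 mm high, with round holes 34 mm wide, 100 mm apart, for shaft and blade to hang in.
- cap_slot (a point): Centre of the slot floor in the round cap (50 mm wide, yellow, black slot floor) on the fixed white alarm unit (150 x 130 x 55 mm). Slot straight, open-ended, 12 mm wide, 10 mm deep, along this point's x (turns with the cap); z up. Floor 65 mm, rim 75 mm above the table when up. Sprung: sinks up to 8 mm, gives at about 2 N, about 9 N at the bottom; counts as pushed from 1.5 mm.
- cap (a joint): Turn of the cap in rad, growing clockwise seen from above: 0 unlocked (starts at 0 to 0.2), 1.0 hard stop, locked. Slight friction (0.05 N m); stays where left. The blade has about 20 degrees of play in the slot before it drives the cap.

How it is judged:
By the outcome, as a careful person would: the job done as asked, in the order asked, and still so for the second after the job is handed in, with the robot touching nothing.
It also fails if it takes over 53 s, if anything falls off the work surface, if the arm or the gripper's body presses on something with over 40 N, if the wrist force passes 120 N, or if a joint passes its speed limit or range.

### The arm

A 6-joint arm with a two-finger parallel gripper is mounted at the origin on the work surface. World frame = base frame: x ahead of the robot, y to its left, z up, the work surface at z = 0. Lengths are in m, angles in rad, forces in N, time in s.
With the tool pointing down it reaches from about 0.4 to 0.925 m from the base axis. Payload 3.4 kg.
Tool frame: the origin (TCP) lies at the very end of the fingers, on their centre line; the grasp point (between the pads) lies 19 mm behind it; x points along the fingers, y is the direction in which the jaws open and shut, and the axes are right-handed (so a half turn about x gives the same grasp; the last joint's range is limited). The gripper opens to 85 mm and grips with 20 to 120 N. Pads are 22 mm wide; open, the fingers measure 114 mm over their backs; the gripper's body (76 mm by 85 mm) begins 54 mm behind the grasp point. The pads swing forward as they close: fully open they stand 13 mm farther back than shut.
Start: joints at [-1.294, 0.307, 1.506, -0, 1.328, -0.073], TCP at [0.198, -0.54, 0.231] pointing down, gripper open.
Joint ranges: [-3.12, 3.12], [-1.05, 2.28], [0.14, 2.33], [-1.42, 4.57], [0.1, 2.73], [-2.68, 2.68]. Speed limits (rad/s): [2.57, 2.57, 3.14, 3.14, 3.14, 3.14].

### API

Orientations are given as a 3x3 rotation matrix whose columns are the frame's x, y, z axes.
In Python, from bench import robot, cams, finish_job gives the robot as it stands.
- The arm moves only by the tool drive_tool, never from a script. Its argument "increments" is a list of rows, each a list of 6 numbers: the shift along the tool's x, y, z in m, then the turn, a rotation vector about the tool's x, y, z in degrees. In form: [[dx, dy, dz, ax, ay, az], ...]. A call has 1 to 12 rows; each row is the pose to reach, as a shift and turn from the pose measured when the call began, along the tool's axes at that moment; what a row does not reach only later rows make up. A row lasts 1/10 s, in which the tool goes at most 50 mm and 8.59 degrees, less where a joint would pass 70% of its speed; a pose out of reach is approached as far as the arm can. A call with a gripper value outside its range is refused whole. "fingers" is the finger opening in m, from 0 to 0.0854, set as the call begins (left out, the last holds). The fingers move at their own pace and stop on an object; "newtons" is the grip in N (left out, the last holds). Time passes only in rows, so rows that repeat a pose let the fingers close. It gives the time, the measured TCP pose, the force and the opening at its end, in the units of the state.
- robot.sense(): the state, without advancing time (a new reading comes with each control period).
- cams.get_image(name): name is "side" or "top"; returns the picture (480x640x3 uint8, blue, green, red); there is no depth.
- cams.get_calibration(name): a dict with "fx", "fy", "cx", "cy" (pixels), "rvec" (rotation vector, rad) and "tvec" (3), from world to camera coordinates, as OpenCV has them. Camera axes: x right, y down, z forward; pixel columns grow to the right and rows downward; lengths in m; the calibration is good to about 2 mm. A picture is of the moment at which its call begins. get_calibration takes no time and is no camera call.
- finish_job(): hands the job in, once; it reports no verdict.
The state is a dict: "clock": time; "qpos": joint angles; "joint_vel": joint speeds; "joint_efforts": joint torques, N m; "position": TCP position; "tool_rot": TCP orientation; "contact_force": force on the tool from outside, world axes, zero at the start; "moment": the same for the moment, N m; "grip_width": finger opening in m.
Only numpy, scipy, OpenCV 4.12 (cv2) and the standard library are available. Lean on these libraries where they do the work, as an engineer would, in place of code of your own. Each camera call takes 0.05 s, during which the arm holds its last target. There are 200 camera calls.

## Working session

There is one attempt and no reset: what is moved stays moved. The work goes in short steps, Python scripts to look and compute and a tool call to move; the robot and the scene stay as the last step left them, time stands still between calls to the robot, and variables do not carry over. Pictures are saved under pics/ and viewed, about 8 in all and at most 12, crops included, and the job is handed in when it is done.

Besides the shell and the picture viewer there is one more tool, called by a JSON object that holds its "api" and its "payload", one argument or row to a line. drive_tool: Moves the arm, as the interface text tells. Its arguments: {"type":"object","properties":{"increments":{"type":"array","items":{"type":"array","items":{"type":"number"}}},"fingers":{"type":"number"},"newtons":{"type":"number"}},"required":["increments"]}

```bash
mkdir -p pics
cat > h.py <<'E'
import numpy as np, cv2
from bench import robot, cams
def cal(n):
    c=cams.get_calibration(n); K=np.array([[c['fx'],0,c['cx']],[0,c['fy'],c['cy']],[0,0,1.]])
    return K,cv2.Rodrigues(np.array(c['rvec'],float))[0],np.array(c['tvec'],float).ravel()
def ray(n,u,v):
    K,R,t=cal(n); return -R.T@t, R.T@np.linalg.solve(K,[u,v,1.])
def plane(n,u,v,z):
    o,d=ray(n,u,v); return o+d*(z-o[2])/d[2]
def proj(n,p):
    K,R,t=cal(n); q=K@(R@np.asarray(p,float)+t); return q[:2]/q[2]
E
python3 - <<'E'
from h import *
for n in('side','top'):
    im=cams.get_image(n); cv2.imwrite(f'pics/{n}0.png',im); print(n,ray(n,320,240))
s=robot.sense(); print(s['clock'],s['position'],np.round(s['tool_rot'],3),s['grip_width'])
E
```

```text
side (array([ 0.28325211, -0.54923947,  0.58009544]), array([ 0.32049454,  0.69445254, -0.64433808]))
top (array([ 0.36833749, -0.02687911,  0.9064436 ]), array([ 0.18899291,  0.03005205, -0.98155903]))
0.1 [ 0.197378   -0.53938469  0.230448  ] [[-0.001  0.344 -0.939]
 [ 0.002 -0.939 -0.344]
 [-1.    -0.002 -0.   ]] 0.08554413990311611
```

View pics/top0.png

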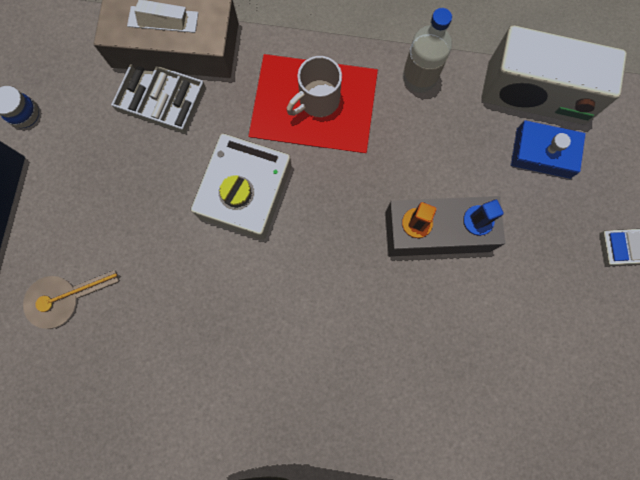

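View pics/side0.png

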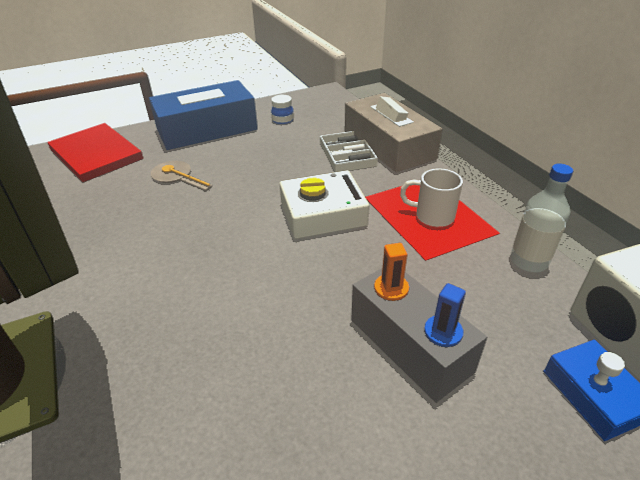

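The top view shows the orange tool at about (420,220), the blue one at (485,217) and the cap at (236,191), with its slot running up and to the right. In the side view the orange handle is at (395,270) and the cap at (313,187).

Run:
```python
from h import *
T=cv2.imread('pics/top0.png');S=cv2.imread('pics/side0.png')
def big(m):
    c,_=cv2.findContours(m,cv2.RETR_EXTERNAL,cv2.CHAIN_APPROX_NONE); return max(c,key=cv2.contourArea)
hsv=cv2.cvtColor(T,cv2.COLOR_BGR2HSV)
Y=cv2.inRange(hsv,(25,120,80),(35,255,255)); Y[:150]=0
O=cv2.inRange(hsv,(8,150,60),(22,255,255)); O[:,:380]=0
c=big(cv2.morphologyEx(Y,cv2.MORPH_CLOSE,np.ones((13,13))))
(u,v),ax,_=cv2.fitEllipse(cv2.convexHull(c)); print('cap',u,v,ax,plane('top',u,v,.075))
e=plane('top',u+ax[0]/2,v,.075)-plane('top',u-ax[0]/2,v,.075);print('dia',np.linalg.norm(e))
# slot: dark px inside cap
m=np.zeros_like(Y); cv2.circle(m,(int(u),int(v)),int(ax[0]/2)-2,255,-1)
sl=cv2.inRange(T,(0,0,0),(60,60,60))&m
ys,xs=np.nonzero(sl); P=np.array([plane('top',x,y,.065)[:2] for x,y in zip(xs,ys)])
w,V=np.linalg.eigh(np.cov(P.T)); d=V[:,1]; print('slot',P.mean(0),np.degrees(np.arctan2(d[1],d[0])),np.sqrt(w),len(P))
print('unit corners')
W=cv2.inRange(hsv,(0,0,140),(180,60,255)); W[:130]=0;W[245:]=0;W[:,:180]=0;W[:,300:]=0
c=big(cv2.morphologyEx(W,cv2.MORPH_CLOSE,np.ones((9,9)))); r=cv2.boxPoints(cv2.minAreaRect(c)); print(np.array([plane('top',*p,.055)[:2] for p in r]).round(3))
c=big(O);print('orange bbox',cv2.boundingRect(c))
cv2.imwrite('pics/c1.png',np.hstack([cv2.resize(T[190:250,385:445],None,fx=6.5,fy=6.5,interpolation=2),cv2.resize(S[235:305,355:425],(390,390),interpolation=2)]))
```

```text
cap 234.4355926513672 189.76837158203125 (28.288528442382812, 30.413021087646484) [0.59198263 0.15137315 0.075     ]
dia 0.04693475296616927
slot [0.59555631 0.15413401] 160.05988936192458 [0.00238297 0.01161539] 113
unit corners
[[0.551 0.224]
 [0.702 0.201]
 [0.673 0.072]
 [0.525 0.099]]
orange bbox (402, 202, 34, 36)
```

View pics/c1.png

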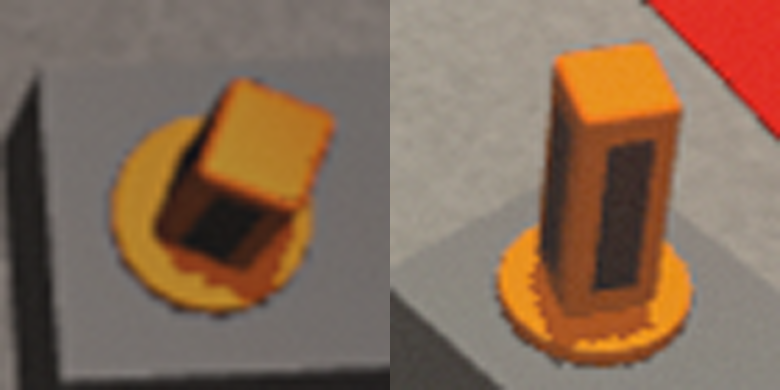

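Crop: the handle's top face corners are near (238,80), (333,120), (298,212) and (202,175). The guard's centre is near (212,213). The handle flats are turned about 20° in the image.

Run:
```python
from h import *
q=np.array([[238,80],[333,120],[298,212],[202,175]])/6.5+[384.6,189.6]
P=np.array([plane('top',*p,.156)[:2] for p in q]);print(P.round(4),P.mean(0))
for i in range(4):
    d=P[(i+1)%4]-P[i];print(np.linalg.norm(d),np.degrees(np.arctan2(d[1],d[0])))
print('guard',plane('top',212/6.5+384.6,213/6.5+189.6,.086))
# side: top face corners & guard
q=np.array([[555,65],[650,42],[682,103],[580,123]],float);q[:,0]-=390;q=q*70/390+[354.6,234.6]
P=np.array([plane('side',*p,.156)[:2] for p in q]);print('side',P.mean(0))
for i in range(4):
    d=P[(i+1)%4]-P[i];print(np.linalg.norm(d),np.degrees(np.arctan2(d[1],d[0])))
print('side guard',plane('side',(595-390)*70/390+354.6,290*70/390+234.6,.086))
T=cv2.imread('pics/top0.png');S=cv2.imread('pics/side0.png')
cv2.imwrite('pics/c2.png',np.hstack([cv2.resize(T[170:210,215:255],(390,390),interpolation=2),cv2.resize(S[167:207,293:333],(390,390),interpolation=2)]))
```

```text
[[ 0.5919 -0.1449]
 [ 0.5856 -0.1674]
 [ 0.5629 -0.1617]
 [ 0.5684 -0.1391]] [ 0.57718102 -0.15328935]
0.02338694962117136 -105.5842808432023
0.023369701682973188 165.8644858227311
0.02321581302479748 76.39547436088174
0.02417670533441503 -13.745293390018556
guard [ 0.57772255 -0.15313277  0.086     ]
side [ 0.57626615 -0.15513658]
0.02545358570670626 -6.659345963499207
0.023056229321974597 -103.77317265699092
0.025915361327559668 169.54238595862824
0.02141166635930781 74.5826892618266
side guard [ 0.57605547 -0.15637932  0.086     ]
```

View pics/c2.png

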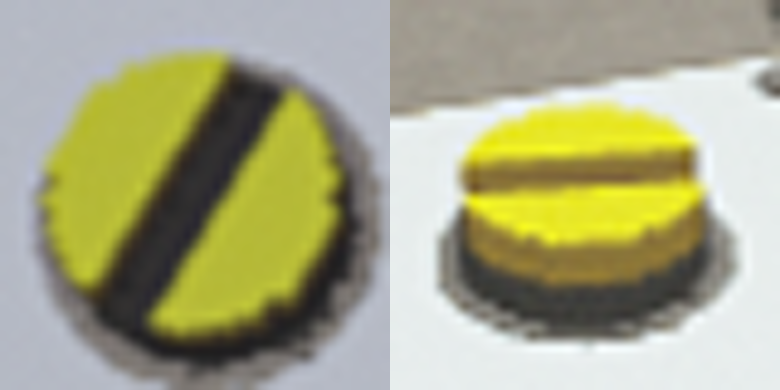

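The cap disc's centre is at (191,194) in the top crop. The slot edges run from (228,62) to (98,288) and from (285,97) to (150,325). In the side crop the disc's centre is at about (584,173).

Run:
```python
from h import *
t=lambda p:plane('top',p[0]/9.75+214.6,p[1]/9.75+169.6,.075)
s=lambda p:plane('side',(p[0]-390)/9.75+292.6,p[1]/9.75+166.6,.075)
print(t((191,194)),s((584,173)))
for a,b in(((228,62),(98,288)),((285,97),(150,325))):
    d=t(a)-t(b);print(np.degrees(np.arctan2(d[1],d[0])))
for a,b in(((463,195),(698,180)),((463,165),(690,148))):
    d=s(a)-s(b);print('s',np.degrees(np.arctan2(d[1],d[0])))
s=robot.sense()
R=np.array(s['tool_rot']);p=np.array(s['position'])
print('yaw of tool y',np.degrees(np.arctan2(R[1,1],R[0,1])))
for g in((.577,-.154,.27),(.577,-.154,.124)): print(R.T@(np.array(g)-p))
```

```text
[0.5923839  0.15185958 0.075     ] [0.59276124 0.15071224 0.075     ]
-19.113850901683865
-19.97469259289635
s 159.63290056050897
s 160.8040337157535
yaw of tool y -69.90281344546413
[-0.03905645 -0.23155004 -0.48893533]
[ 0.10694329 -0.23127439 -0.48891787]
```

{"api": "drive_tool", "payload": {
  "increments": [
    [-0.02,-0.2315,-0.489,-56,0,0],
    [-0.02,-0.2315,-0.489,-56,0,0],
    [-0.02,-0.2315,-0.489,-56,0,0],
    [-0.02,-0.2315,-0.489,-56,0,0],
    [-0.02,-0.2315,-0.489,-56,0,0],
    [-0.02,-0.2315,-0.489,-56,0,0],
    [-0.02,-0.2315,-0.489,-56,0,0],
    [-0.02,-0.2315,-0.489,-56,0,0],
    [-0.02,-0.2315,-0.489,-56,0,0],
    [-0.02,-0.2315,-0.489,-56,0,0],
    [-0.02,-0.2315,-0.489,-56,0,0],
    [-0.02,-0.2315,-0.489,-56,0,0]
  ],
  "fingers": 0.0854,
  "newtons": 60
}}

```text
clock: 1.3
position: [0.5806, -0.1498, 0.2505]
tool_rot: [[0.001, 0.972, -0.235], [0.004, -0.235, -0.972], [-1.0, 0.0, -0.004]]
contact_force: [0.0, -0.3, 0.5]
grip_width: 0.0853
```

```bash
cat >> h.py <<'E'
def rel(g=None,yaw=None,s=None):
    s=s or robot.sense();R=np.array(s['tool_rot']);p=np.array(s['position'])
    y=np.degrees(np.arctan2(R[1,1],R[0,1]))
    print('t',round(s['clock'],2),'p',p.round(4),'yaw',y.round(2),'xaxis',R[:,0].round(4),'F',np.round(s['contact_force'],1),'M',np.round(s['moment'],2),'w',round(s['grip_width'],4),'q',np.degrees(s['qpos']).round(0))
    if g is not None:
        f=np.radians(yaw);c=[np.cos(f),np.sin(f),0];G=np.array([[0,0,-1],c,np.cross([0,0,-1],c)]).T
        print('incr',(R.T@(np.array(g)-p)).round(4),np.degrees(cv2.Rodrigues(R.T@G)[0].ravel()).round(2))
E
python3 -c "
from h import *
rel((.577,-.154,.104),-14)"
```

```text
t 1.3 p [ 0.5806 -0.1498  0.2505] yaw -13.59 xaxis [ 0.0014  0.0037 -1.    ] F [ 0.  -0.3  0.5] M [-0.03  0.01 -0.02] w 0.0853 q [-19.  19.  82.   0.  80.  -5.]
incr [ 0.1465 -0.0026  0.0055] [ 0.41 -0.23 -0.02]
```

{"api": "drive_tool", "payload": {
  "increments": [
    [0.02,-0.0025,0.005,0.4,-0.2,0],
    [0.05,-0.0025,0.005,0.4,-0.2,0],
    [0.08,-0.0025,0.005,0.4,-0.2,0],
    [0.11,-0.0025,0.005,0.4,-0.2,0],
    [0.13,-0.0025,0.005,0.4,-0.2,0],
    [0.1465,-0.0025,0.005,0.4,-0.2,0],
    [0.1465,-0.0025,0.005,0.4,-0.2,0],
    [0.1465,-0.0025,0.005,0.4,-0.2,0]
  ]
}}

```text
clock: 2.1
position: [0.5766, -0.1539, 0.1037]
tool_rot: [[-0.001, 0.97, -0.242], [0.001, -0.242, -0.97], [-1.0, -0.001, -0.0]]
contact_force: [-0.1, -0.8, -0.7]
grip_width: 0.0852
```

```bash
python3 -c "
from h import *
rel((.577,-.154,.104),-14)"
```

```text
t 2.1 p [ 0.5766 -0.1539  0.1037] yaw -14.02 xaxis [-8.e-04  6.e-04 -1.e+00] F [-0.1 -0.8 -0.7] M [0.04 0.   0.02] w 0.0852 q [-19.  26.  93.   0.  61.  -5.]
incr [-0.0003  0.0004 -0.    ] [-0.02 -0.02  0.05]
```

{"api": "drive_tool", "payload": {
  "increments": [
    [0,0,0,0,0,0],
    [0,0,0,0,0,0],
    [0,0,0,0,0,0],
    [0,0,0,0,0,0],
    [0,0,0,0,0,0],
    [0,0,0,0,0,0],
    [0,0,0,0,0,0],
    [0,0,0,0,0,0]
  ],
  "fingers": 0.0,
  "newtons": 80
}}

```text
clock: 2.9
position: [0.5771, -0.1541, 0.1045]
tool_rot: [[0.001, 0.97, -0.242], [0.0, -0.242, -0.97], [-1.0, 0.001, -0.0]]
contact_force: [0.2, -0.2, 5.2]
grip_width: 0.0253
```

```bash
python3 -c "
from h import *
rel((.577,-.154,.104),-14)"
```

```text
t 2.9 p [ 0.5771 -0.1541  0.1045] yaw -14.01 xaxis [ 6.e-04  0.e+00 -1.e+00] F [ 0.2 -0.2  5.2] M [0.05 0.24 0.01] w 0.0253 q [-19.  26.  93.   0.  61.  -5.]
incr [ 0.0005 -0.0002 -0.0001] [-0.01 -0.01 -0.03]
```

{"api": "drive_tool", "payload": {
  "increments": [
    [-0.01,0,0,0,0,0],
    [-0.03,0,0,0,0,0],
    [-0.05,0,0,0,0,0],
    [-0.08,0,0,0,0,0],
    [-0.11,0,0,0,0,0],
    [-0.14,0,0,0,0,0],
    [-0.14,0,0,0,0,0],
    [-0.14,0,0,0,0,0]
  ]
}}

```text
clock: 3.7
position: [0.577, -0.1541, 0.245]
tool_rot: [[0.002, 0.97, -0.242], [-0.0, -0.242, -0.97], [-1.0, 0.002, -0.0]]
contact_force: [-0.9, -0.2, -1.9]
grip_width: 0.0255
```

```bash
python3 -c "
from h import *
rel()
for n in('side','top'):cv2.imwrite(f'pics/{n}1.png',cams.get_image(n))
S=cv2.imread('pics/side1.png');u,v=proj('side',(.577,-.154,.17)).astype(int);print(u,v)
cv2.imwrite('pics/c3.png',cv2.resize(S[max(0,v-80):v+80,u-80:u+80],(600,600),interpolation=2))"
```

```text
t 3.7 p [ 0.577  -0.1541  0.245 ] yaw -14.01 xaxis [ 1.5e-03 -2.0e-04 -1.0e+00] F [-0.9 -0.2 -1.9] M [0.02 0.06 0.01] w 0.0255 q [-19.  19.  82.   0.  79.  -5.]
396 240
```

View pics/c3.png

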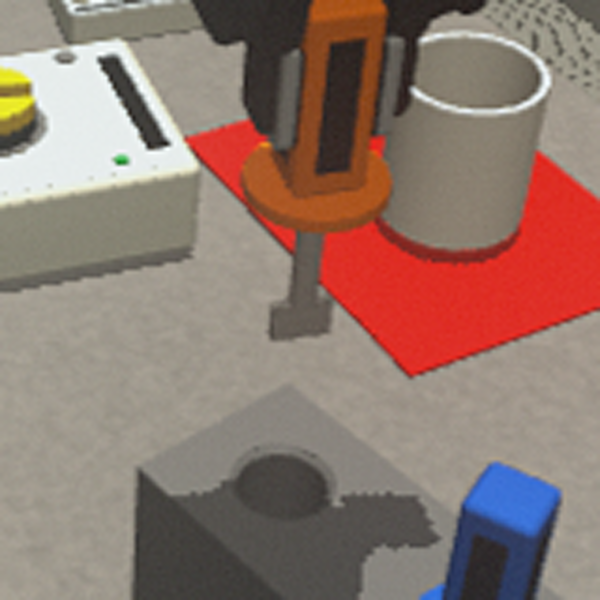

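The blade hangs clear of the stand. Its lower edge runs from about (270,338) to (331,330) in the crop, wide along the jaw direction. I'll check this by projection.

```bash
python3 -c "
from h import *
c=np.array([.577,-.154,.1555])
for yaw in(-14,76):
  d=np.array([np.cos(np.radians(yaw)),np.sin(np.radians(yaw)),0])*.011
  print(yaw,[((proj('side',c+k*d)-[316,160])*3.75).round(0) for k in(-1,1)])
m=[np.array(p)/3.75+[315.6,159.6] for p in((270,338),(331,330))]
P=[plane('side',*p,.1555) for p in m];print(P,np.mean(P,0),np.linalg.norm(P[1]-P[0]))
rel((.5925,.1513,.245),-20)
"
```

```text
-14 [array([268., 338.]), array([327., 330.])]
76 [array([307., 354.]), array([288., 315.])]
[array([ 0.56709071, -0.15054896,  0.1555    ]), array([ 0.58896898, -0.1565547 ,  0.1555    ])] [ 0.57802985 -0.15355183  0.1555    ] 0.02268761446721212
t 3.8 p [ 0.5758 -0.1537  0.243 ] yaw -14.01 xaxis [-0.0024  0.0011 -1.    ] F [-0.9  0.2 -1.6] M [-0.01  0.07  0.02] w 0.0252 q [-19.  19.  83.   0.  79.  -5.]
incr [-0.0017 -0.0577 -0.2999] [ 5.99 -0.02  0.15]
```

{"api": "drive_tool", "payload": {
  "increments": [
    [-0.002,-0.01,-0.05,1,0,0],
    [-0.002,-0.02,-0.1,2,0,0],
    [-0.002,-0.03,-0.15,3,0,0],
    [-0.002,-0.04,-0.2,4,0,0],
    [-0.002,-0.05,-0.25,5,0,0],
    [-0.002,-0.0577,-0.3,6,0,0],
    [-0.002,-0.0577,-0.3,6,0,0],
    [-0.002,-0.0577,-0.3,6,0,0],
    [-0.002,-0.0577,-0.3,6,0,0],
    [-0.002,-0.0577,-0.3,6,0,0]
  ]
}}

```text
clock: 4.8
position: [0.5921, 0.1497, 0.2445]
tool_rot: [[-0.004, 0.939, -0.344], [0.0, -0.344, -0.939], [-1.0, -0.004, 0.001]]
contact_force: [0.6, -0.3, -1.0]
grip_width: 0.0255
```

```bash
python3 -c "
from h import *
rel((.5925,.1513,.182),-20)
"
```

```text
t 4.8 p [0.5921 0.1497 0.2445] yaw -20.1 xaxis [-4.e-03  2.e-04 -1.e+00] F [ 0.6 -0.3 -1. ] M [ 0.01  0.02 -0.04] w 0.0255 q [10. 20. 81.  0. 80. 30.]
incr [ 0.0625  0.0001 -0.0017] [-0.1   0.07  0.22]
```

{"api": "drive_tool", "payload": {
  "increments": [
    [0.02,0,-0.0017,0,0,0.2],
    [0.04,0,-0.0017,0,0,0.2],
    [0.06,0,-0.0017,0,0,0.2],
    [0.068,0,-0.0017,0,0,0.2],
    [0.068,0,-0.0017,0,0,0.2],
    [0.068,0,-0.0017,0,0,0.2],
    [0.068,0,-0.0017,0,0,0.2]
  ]
}}

```text
clock: 5.5
position: [0.5934, 0.1511, 0.1779]
tool_rot: [[0.002, 0.939, -0.344], [-0.001, -0.344, -0.939], [-1.0, 0.002, -0.0]]
contact_force: [-1.1, 0.1, -1.3]
grip_width: 0.0252
```

```bash
python3 -c "
from h import *
rel((.5925,.1513,.154),-20)
S=cams.get_image('side');T=cams.get_image('top');cv2.imwrite('pics/side2.png',S);cv2.imwrite('pics/top2.png',T)
cv2.imwrite('pics/c4.png',np.hstack([cv2.resize(S[145:205,283:343],(400,400),interpolation=2),cv2.resize(T[150:230,195:275],(400,400),interpolation=2)]))
c=np.array([.5925,.1513,.0865]);d=np.array([np.cos(np.radians(-20)),np.sin(np.radians(-20)),0])*.011
print([((proj('side',c+k*d)-[283,145])*6.667).round(0) for k in(-1,1)])
"
```

```text
t 5.5 p [0.5934 0.1511 0.1779] yaw -20.13 xaxis [ 1.6e-03 -6.0e-04 -1.0e+00] F [-1.1  0.1 -1.3] M [ 0.05 -0.02  0.01] w 0.0252 q [10. 23. 86. -0. 71. 31.]
incr [ 0.0239 -0.0009  0.0001] [-0.13 -0.   -0.1 ]
[array([155., 230.]), array([232., 225.])]
```

View pics/c4.png

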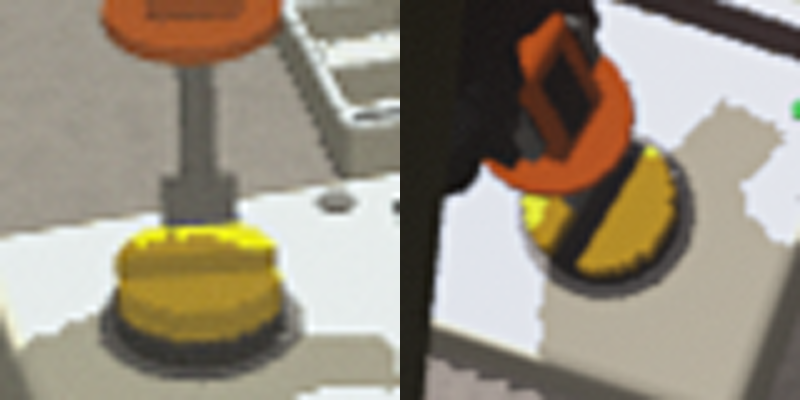

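The blade is centred over the cap: its edge spans x 163–237 in the side crop, and the cap spans 117–280. It's also in line with the slot. Going down to just above the slot floor.

{"api": "drive_tool", "payload": {
  "increments": [
    [0.005,0,0,0,0,0],
    [0.01,0,0,0,0,0],
    [0.015,0,0,0,0,0],
    [0.018,0,0,0,0,0],
    [0.02,0,0,0,0,0],
    [0.02,0,0,0,0,0],
    [0.02,0,0,0,0,0]
  ]
}}

```text
clock: 6.3
position: [0.5933, 0.1514, 0.1577]
tool_rot: [[0.001, 0.939, -0.344], [-0.001, -0.344, -0.939], [-1.0, 0.002, 0.0]]
contact_force: [-0.3, 0.5, -1.7]
grip_width: 0.0255
```

```bash
python3 -c "
from h import *
rel((.5925,.1513,.149),-20)
"
```

```text
t 6.3 p [0.5933 0.1514 0.1577] yaw -20.11 xaxis [ 1.4e-03 -6.0e-04 -1.0e+00] F [-0.3  0.5 -1.7] M [-0.01  0.04 -0.02] w 0.0255 q [10. 24. 87. -0. 68. 31.]
incr [ 0.0087 -0.0007  0.0003] [-0.11  0.   -0.09]
```

There's no contact at 7 mm below the rim height, so the blade is in the slot. Pressing now.

{"api": "drive_tool", "payload": {
  "increments": [
    [0.003,0,0,0,0,0],
    [0.006,0,0,0,0,0],
    [0.0085,0,0,0,0,0],
    [0.0085,0,0,0,0,0],
    [0.0085,0,0,0,0,0]
  ]
}}

```text
clock: 6.8
position: [0.5938, 0.1514, 0.1498]
tool_rot: [[0.003, 0.939, -0.344], [-0.0, -0.344, -0.939], [-1.0, 0.003, -0.001]]
contact_force: [-0.1, -0.3, 4.5]
grip_width: 0.0252
```

```bash
python3 -c "
from h import *
rel((.5925,.1513,.149),-20)
"
```

```text
t 6.8 p [0.5938 0.1514 0.1498] yaw -20.11 xaxis [ 2.7e-03 -4.0e-04 -1.0e+00] F [-0.1 -0.3  4.5] M [ 0.05 -0.01 -0.05] w 0.0252 q [10. 24. 88. -0. 67. 31.]
incr [ 0.0008 -0.0012  0.0006] [-0.11 -0.03 -0.15]
```

{"api": "drive_tool", "payload": {
  "increments": [
    [0,0,0,5,0,0],
    [0,0,0,10,0,0],
    [0,0,0,15,0,0],
    [0,0,0,20,0,0],
    [0,0,0,25,0,0],
    [0,0,0,30,0,0],
    [0,0,0,35,0,0],
    [0,0,0,40,0,0],
    [0,0,0,45,0,0],
    [0,0,0,50,0,0],
    [0,0,0,55,0,0],
    [0,0,0,55,0,0]
  ]
}}

```text
clock: 8.0
position: [0.593, 0.1509, 0.1499]
tool_rot: [[0.001, 0.257, -0.966], [-0.001, -0.966, -0.257], [-1.0, 0.002, -0.001]]
contact_force: [-2.2, -1.0, 4.5]
grip_width: 0.0248
```

```bash
python3 -c "
from h import *
rel((.5925,.1513,.149),-75)
"
```

```text
t 8.0 p [0.593  0.1509 0.1499] yaw -75.11 xaxis [ 0.0013 -0.0014 -1.    ] F [-2.2 -1.   4.5] M [-0.41  0.51  0.04] w 0.0248 q [10. 24. 88. -0. 67. 86.]
incr [ 0.0009 -0.0005  0.0004] [-0.11 -0.05 -0.1 ]
```

{"api": "drive_tool", "payload": {
  "increments": [
    [0,0,0,4,0,0],
    [0,0,0,8,0,0],
    [0,0,0,12,0,0],
    [0,0,0,15,0,0],
    [0,0,0,15,0,0]
  ]
}}

```text
clock: 8.5
position: [0.5927, 0.1508, 0.1501]
tool_rot: [[0.001, -0.0, -1.0], [-0.002, -1.0, 0.0], [-1.0, 0.002, -0.001]]
contact_force: [-1.9, -0.0, 4.0]
grip_width: 0.0248
```

```bash
python3 -c "
from h import *
rel((.5925,.1513,.149),-97)
"
```

```text
t 8.5 p [0.5927 0.1508 0.1501] yaw -90.01 xaxis [ 9.0e-04 -1.5e-03 -1.0e+00] F [-1.9 -0.   4. ] M [-0.15  0.38  0.02] w 0.0248 q [ 10.  24.  88.  -0.  68. 100.]
incr [ 0.0011 -0.0005  0.0002] [ 6.99 -0.06 -0.08]
```

{"api": "drive_tool", "payload": {
  "increments": [
    [0,0,0,3,0,0],
    [0,0,0,6,0,0],
    [0,0,0,7,0,0],
    [0,0,0,7,0,0]
  ]
}}

```text
clock: 8.9
position: [0.5926, 0.1511, 0.1502]
tool_rot: [[0.001, -0.12, -0.993], [-0.001, -0.993, 0.12], [-1.0, 0.001, -0.001]]
contact_force: [-2.1, 1.0, 4.5]
grip_width: 0.0252
```

```bash
python3 -c "
from h import *
rel((.5925,.1513,.149),-102)
S=cams.get_image('side');T=cams.get_image('top')
cv2.imwrite('pics/c5.png',np.hstack([cv2.resize(S[145:205,283:343],(400,400),interpolation=2),cv2.resize(T[150:230,195:275],(400,400),interpolation=2)]))
"
```

```text
t 8.9 p [0.5926 0.1511 0.1502] yaw -96.87 xaxis [ 8.0e-04 -1.2e-03 -1.0e+00] F [-2.1  1.   4.5] M [0.09 0.34 0.35] w 0.0252 q [ 10.  24.  88.  -0.  68. 107.]
incr [ 0.0012 -0.0002  0.0001] [ 5.13 -0.06 -0.06]
```

View pics/c5.png

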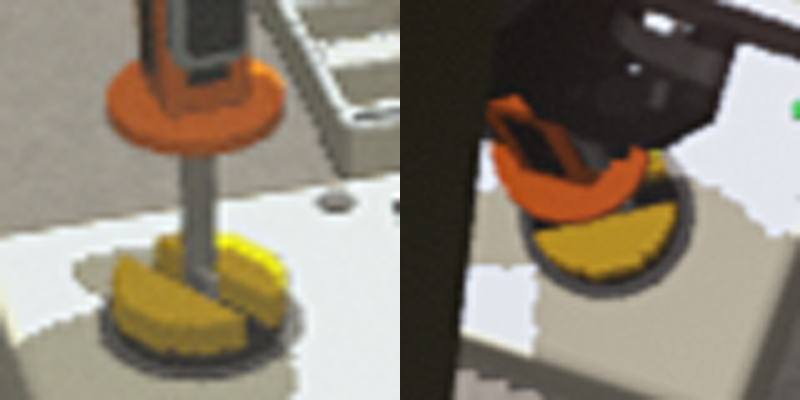

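The moment jumped to 0.35 N m and the slot has turned through about 57°, so the cap is at its stop. One firm nudge further, then I'll back off within the play and lift out.

{"api": "drive_tool", "payload": {
  "increments": [
    [0,0,0,2,0,0],
    [0,0,0,3,0,0],
    [0,0,0,3,0,0]
  ]
}}

```text
clock: 9.3
position: [0.5926, 0.1512, 0.1501]
tool_rot: [[0.001, -0.171, -0.985], [-0.001, -0.985, 0.171], [-1.0, 0.001, -0.001]]
contact_force: [-0.9, -0.1, 3.8]
grip_width: 0.0254
```

{"api": "drive_tool", "payload": {
  "increments": [
    [0,0,0,-5,0,0],
    [0,0,0,-10,0,0],
    [0,0,0,-15,0,0],
    [0,0,0,-18,0,0],
    [0,0,0,-18,0,0]
  ]
}}

```text
clock: 9.8
position: [0.5932, 0.1511, 0.1503]
tool_rot: [[0.002, 0.142, -0.99], [-0.001, -0.99, -0.142], [-1.0, 0.001, -0.002]]
contact_force: [-0.8, 0.2, 3.9]
grip_width: 0.0252
```

```bash
python3 -c "
from h import *
rel((.5925,.1513,.245),-80)
"
```

```text
t 9.8 p [0.5932 0.1511 0.1503] yaw -81.85 xaxis [ 2.e-03 -9.e-04 -1.e+00] F [-0.8  0.2  3.9] M [-0.12  0.06  0.03] w 0.0252 q [10. 24. 88. -0. 68. 92.]
incr [-0.0947 -0.0002  0.0005] [-1.85 -0.1  -0.07]
```

Lift straight out, then go above the stand hole.

{"api": "drive_tool", "payload": {
  "increments": [
    [-0.005,0,0,0,0,0],
    [-0.015,0,0,0,0,0],
    [-0.03,0,0,0,0,0],
    [-0.06,0,0,0,0,0],
    [-0.095,0,0,0,0,0],
    [-0.095,0,0,0,0,0],
    [-0.095,0,0,0,0,0]
  ]
}}

```text
clock: 10.5
position: [0.5934, 0.1512, 0.2463]
tool_rot: [[0.004, 0.141, -0.99], [-0.001, -0.99, -0.141], [-1.0, 0.001, -0.004]]
contact_force: [0.0, -0.0, -0.7]
grip_width: 0.0254
```

```bash
python3 -c "
from h import *
rel((.577,-.154,.245),-14)
"
```

```text
t 10.5 p [0.5934 0.1512 0.2463] yaw -81.88 xaxis [ 3.8e-03 -5.0e-04 -1.0e+00] F [ 0.  -0.  -0.7] M [-0.02  0.07  0.03] w 0.0254 q [10. 20. 81. -0. 79. 92.]
incr [0.0014 0.2999 0.0593] [-67.88  -0.15  -0.18]
```

{"api": "drive_tool", "payload": {
  "increments": [
    [0,0.03,0.006,-7,0,0],
    [0,0.06,0.012,-14,0,0],
    [0,0.1,0.02,-21,0,0],
    [0,0.14,0.028,-28,0,0],
    [0,0.18,0.036,-35,0,0],
    [0,0.22,0.0435,-42,0,0],
    [0,0.26,0.0515,-49,0,0],
    [0,0.29,0.0573,-56,0,0],
    [0,0.3,0.0593,-63,0,0],
    [0,0.3,0.0593,-68,0,0],
    [0,0.3,0.0593,-68,0,0],
    [0,0.3,0.0593,-68,0,0]
  ]
}}

```text
clock: 11.7
position: [0.5761, -0.1538, 0.2449]
tool_rot: [[0.001, 0.97, -0.242], [0.001, -0.242, -0.97], [-1.0, 0.001, -0.001]]
contact_force: [0.2, 0.8, -1.7]
grip_width: 0.0252
```

```bash
python3 -c "
from h import *
rel((.577,-.154,.186),-14)
S=cams.get_image('side');T=cams.get_image('top');cv2.imwrite('pics/top3.png',T)
cv2.imwrite('pics/c6.png',np.hstack([cv2.resize(S[160:320,316:476],(400,400),interpolation=2),cv2.resize(T[170:210,215:255],(400,400),interpolation=2)]))
"
```

```text
t 11.7 p [ 0.5761 -0.1538  0.2449] yaw -14.01 xaxis [ 9.e-04  5.e-04 -1.e+00] F [ 0.2  0.8 -1.7] M [ 0.03  0.   -0.02] w 0.0252 q [-19.  19.  83.   0.  79.  -5.]
incr [0.0589 0.0009 0.0001] [-0.01 -0.04 -0.04]
```

View pics/c6.png

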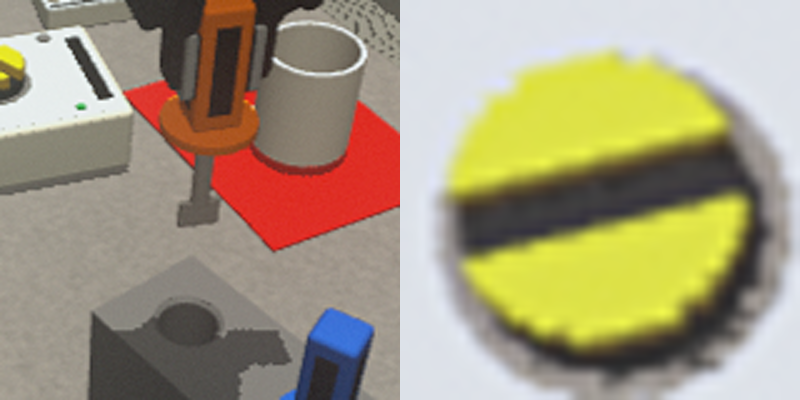

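The cap slot now runs from (455,197) to (728,130) in the right crop. The driver hangs upright over its hole. I'll measure the slot angle while lowering the driver.

```bash
python3 -c "
from h import *
t=lambda p:plane('top',(p[0]-400)/10+214.6,p[1]/10+169.6,.075)
for a,b in(((728,130),(455,197)),((745,192),(465,262))):
    d=t(a)-t(b);print(np.degrees(np.arctan2(d[1],d[0])))
"
```

```text
-67.2527973344518
-67.03115680177855
```

{"api": "drive_tool", "payload": {
  "increments": [
    [0.03,0.0008,0,0,0,0],
    [0.05,0.0008,0,0,0,0],
    [0.06,0.0008,0,0,0,0],
    [0.075,0.0008,0,0,0,0],
    [0.085,0.0008,0,0,0,0],
    [0.085,0.0008,0,0,0,0]
  ]
}}

```text
clock: 12.4
position: [0.5767, -0.1531, 0.1593]
tool_rot: [[-0.0, 0.971, -0.241], [0.001, -0.241, -0.971], [-1.0, -0.001, -0.001]]
contact_force: [-0.2, 0.2, -1.5]
grip_width: 0.0251
```

```bash
python3 -c "
from h import *
rel((.577,-.154,.1045),-14)
"
```

```text
t 12.4 p [ 0.5767 -0.1531  0.1593] yaw -13.93 xaxis [-4.e-04  9.e-04 -1.e+00] F [-0.2  0.2 -1.5] M [0.02 0.01 0.05] w 0.0251 q [-19.  23.  89.   0.  68.  -5.]
incr [0.0548 0.0005 0.0008] [ 0.07 -0.05  0.03]
```

The slot turned 47° (0.83 rad). Together with the hard-stop moment, that fits a start at about 0.17. The blade is in the hole with no contact force, so I'll lower the guard onto the stand.

{"api": "drive_tool", "payload": {
  "increments": [
    [0.02,0.0005,0.0008,0,0,0],
    [0.04,0.0005,0.0008,0,0,0],
    [0.049,0.0005,0.0008,0,0,0],
    [0.053,0.0005,0.0008,0,0,0],
    [0.0545,0.0005,0.0008,0,0,0],
    [0.0545,0.0005,0.0008,0,0,0]
  ]
}}

```text
clock: 13.0
position: [0.5776, -0.1542, 0.1056]
tool_rot: [[0.001, 0.971, -0.241], [0.0, -0.241, -0.971], [-1.0, 0.001, -0.001]]
contact_force: [-0.4, 0.3, -0.8]
grip_width: 0.0251
```

```bash
python3 -c "
from h import *
rel((.577,-.154,.1045),-14)
"
```

```text
t 13.0 p [ 0.5776 -0.1542  0.1056] yaw -13.93 xaxis [ 9.e-04  5.e-04 -1.e+00] F [-0.4  0.3 -0.8] M [-0.01  0.02 -0.02] w 0.0251 q [-19.  26.  93.   0.  61.  -5.]
incr [ 0.0011 -0.0006 -0.0001] [ 0.07 -0.04 -0.05]
```

{"api": "drive_tool", "payload": {
  "increments": [
    [0.001,0,0,0,0,0],
    [0.0018,0,0,0,0,0],
    [0.0018,0,0,0,0,0]
  ]
}}

```text
clock: 13.3
position: [0.5783, -0.1544, 0.1046]
tool_rot: [[0.003, 0.971, -0.241], [-0.0, -0.241, -0.971], [-1.0, 0.003, -0.001]]
contact_force: [-0.2, 0.4, 1.4]
grip_width: 0.0252
```

{"api": "drive_tool", "payload": {
  "increments": [
    [0,0,0,0,0,0],
    [0,0,0,0,0,0],
    [0,0,0,0,0,0],
    [0,0,0,0,0,0],
    [0,0,0,0,0,0],
    [0,0,0,0,0,0],
    [0,0,0,0,0,0],
    [0,0,0,0,0,0]
  ],
  "fingers": 0.0854
}}

```text
clock: 14.1
position: [0.5783, -0.1545, 0.1045]
tool_rot: [[0.003, 0.971, -0.241], [-0.0, -0.241, -0.971], [-1.0, 0.002, -0.0]]
contact_force: [0.5, 0.3, -1.4]
grip_width: 0.086
```

{"api": "drive_tool", "payload": {
  "increments": [
    [-0.01,0,0,0,0,0],
    [-0.03,0,0,0,0,0],
    [-0.06,0,0,0,0,0],
    [-0.1,0,0,0,0,0],
    [-0.14,0,0,0,0,0],
    [-0.14,0,0.04,0,0,0],
    [-0.14,0,0.08,0,0,0],
    [-0.14,0,0.12,0,0,0],
    [-0.14,0,0.16,0,0,0],
    [-0.14,0,0.2,0,0,0],
    [-0.14,0,0.2,0,0,0],
    [-0.14,0,0.2,0,0,0]
  ]
}}

```text
clock: 15.3
position: [0.5294, -0.3494, 0.2449]
tool_rot: [[0.003, 0.97, -0.243], [0.0, -0.243, -0.97], [-1.0, 0.003, -0.001]]
contact_force: [0.4, 0.3, 0.2]
grip_width: 0.0856
```

```bash
python3 -c "
from h import *
rel()
S=cams.get_image('side');T=cams.get_image('top')
cv2.imwrite('pics/c7.png',np.hstack([cv2.resize(S[160:400,276:516],(400,400),interpolation=2),cv2.resize(T[100:340,200:440],(400,400),interpolation=2)]))
cv2.imwrite('pics/top4.png',T);a=cv2.imread('pics/top0.png');d=cv2.absdiff(a,T).max(2)
print('diff at driver',(d[195:245,395:440]>50).sum(),'at cap',(d[170:210,215:255]>50).sum(),'spare',(d[190:240,455:510]>50).sum())
"
```

```text
t 15.3 p [ 0.5294 -0.3494  0.2449] yaw -14.06 xaxis [ 2.9e-03  3.0e-04 -1.0e+00] F [0.4 0.3 0.2] M [ 0.05 -0.02  0.05] w 0.0856 q [-37.  22.  78.   0.  80. -23.]
diff at driver 5 at cap 290 spare 0
```

View pics/c7.png

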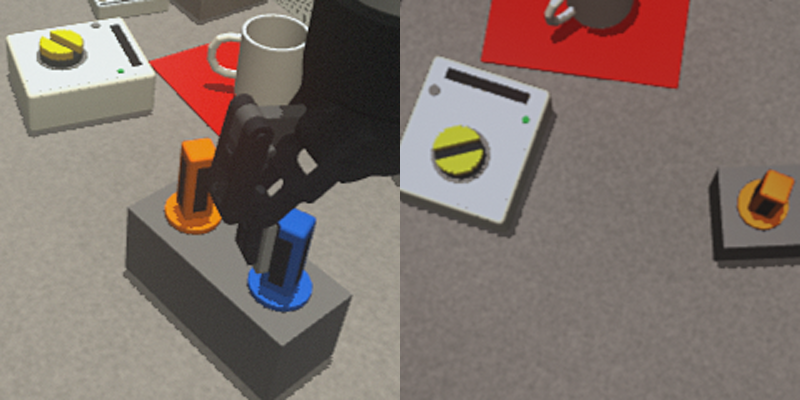

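```bash
python3 -c "
from bench import finish_job
print(finish_job())"
```

```text
the job is handed in; nothing more can be done
None
```

The cap is turned to its stop, the orange screwdriver is back upright in its hole, and the job is handed in at about 15 s of the 53 s allowed. I took the screwdriver out, set the blade in the slot, pushed the cap down about 4.5 mm and turned it clockwise. After a small back-off within the play I lifted out, returned the driver and moved clear.

Last checks:
- **Cap:** The turning moment rose to 0.35 N m, against about 0.05 N m of friction. The slot turned from −19.7° to −67°, which is 0.83 rad. That reaches 1.0 rad only if the cap started at about 0.17; the start angle was not measured directly. Measured from the unit's own edges (about −10°), the slot's start and end angles agree with 0.17 and 1.0.
- **Disagreement:** The gripper had to turn about 33° past the slot's final angle, where the stated play is about 20°. I put the difference down to twist in the grip and arm.
- **Stand:** In the top image, the driver's area matches the starting picture except for 5 pixels. The blue tool's area is unchanged.
- **Gripper:** It is open at 0.245 m height and shows no contact force.

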